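# Ready the wood-burning station: hang the tip tin, refit the D-bore knob and hold it in

### The arm

A 6-joint arm with a two-finger parallel gripper is mounted at the origin on the work surface; the furniture and walls round the work are solid. World frame = base frame: x ahead of the robot, y to its left, z up, the work surface at z = 0. Lengths are in m, angles in rad, forces in N, time in s.
With the tool pointing down it reaches from about 0.25 to 0.775 m from the base axis. Payload 4 kg.
Tool frame: the origin (TCP) lies on the centre line of the jaws, within the pads' length; the fingertips stand 17 mm ahead of it and the grasp point (between the pads) lies 2 mm behind it; z points along the fingers, y is the line along which they close (so a half turn about z gives the same grasp; the last joint's range is limited). The gripper opens to 94 mm and grips with 3 to 60 N. Pads are 16 mm wide; open, the fingers measure 119 mm over their backs; the gripper's body (75 mm by 177 mm) begins 78 mm behind the grasp point.
Start: joints at [1.088, 0.087, 1.371, -0, 1.684, -0.103], TCP at [0.204, 0.511, 0.223] pointing down, gripper open.
Joint ranges: [-3.1, 3.1], [-0.76, 2.03], [0.27, 2.55], [-1.08, 4.22], [0.17, 2.65], [-2.57, 2.57]. Speed limits (rad/s): [2.79, 2.79, 3.14, 3.14, 3.14, 3.14].

### API

Orientations are given as [roll, pitch, yaw] about the fixed x, y, z axes, in that order (R = Rz(yaw) Ry(pitch) Rx(roll)).
In Python, from bench import robot gives the robot as it stands.
- The arm moves only by the tool servo_tool, never from a script. Its argument "plan" is a list of rows, each a list of 7 numbers: the shift along the tool's x, y, z normalised to -1 to 1, where 1 is 0.1 m, then the turn, a rotation vector about the tool's x, y, z normalised to -1 to 1, where 1 is pi/2 rad, then the finger opening in mm, from 0 to 94. In form: [[x, y, z, ax, ay, az, gripper], ...]. A call has 1 to 12 rows; each row is the pose to reach, as a shift and turn from the pose commanded when the call began, along the tool's axes at that moment; what a row does not reach only later rows make up. A row lasts 1/12 s, in which the tool goes at most 41.7 mm and 7.16 degrees, less where a joint would pass 70% of its speed; a pose out of reach is approached as far as the arm can. A call with a number of a shift or a turn outside -1 to 1 is refused whole. A call with a gripper value outside its range is refused whole. The fingers move at their own pace and stop on an object; the grip force is fixed at half the most. Time passes only in rows, so rows that repeat a pose let the fingers close. It gives the time, the measured TCP pose, the force, the opening and the grip force at its end, in the units of the state.
- robot.get_obs(): the state, without advancing time (a new reading comes with each control period).
- robot.snapshot(name): name is "scene" or "top"; returns the picture (400x640x3 uint8, red, green, blue); there is no depth.
- robot.camera_params(name): a dict with "camera_matrix" (3x3 intrinsics, pixels), "distortion" ([k1, k2, p1, p2, k3] as OpenCV has them; the pictures are not rectified), "rvec" (rotation vector, rad) and "tvec" (3), from world to camera coordinates, as OpenCV has them. Camera axes: x right, y down, z forward; pixel columns grow to the right and rows downward; lengths in m; the calibration is good to about 2 mm. A picture is of the moment at which its call begins. camera_params takes no time and is no camera call.
- robot.close_job(): hands the job in; it is judged then, once.
Trained networks look in the newest picture that a camera, given by its name, has taken for a name from the list of things; names that differ only in an ending like _2 or _b are one class to them, and where a whole thing is asked for, a point or a joint stands for the part that bears it (a point fixed in the world has none). Each returns a list of dicts, best first, with "conf" (0 to 1); they miss things now and then, are a little off and sometimes report something else, mostly with a low value. They report only what shows in the picture. A call takes as long as a camera call. They do not tell look-alikes from the thing itself.
- robot.find_in(thing, camera): "extent" ([centre column, centre row, width, height] in pixels, round what is visible of it).
The state is a dict: "time": time; "joint_positions": joint angles; "qvel": joint speeds; "joint_torque": joint torques, N m; "tool_pos": TCP position; "ee_rot": TCP orientation; "wrist_force": force on the tool from outside, world axes, zero at the start; "wrist_torque": the same for the moment, N m; "width": finger opening in m; "finger_force": force on a finger pad.
Only numpy, scipy, OpenCV 4.12 (cv2) and the standard library are available. Lean on these libraries where they do the work, as an engineer would, in place of code of your own. Each camera call takes 0.05 s, during which the arm holds its last target. There are 200 camera calls.

### The job

Get the wood-burning station ready: first hang the tip tin by its handle on the station's hook and let go of it, then pick up the loose control knob, turn it so that its D-shaped bore matches the flat of the control shaft, and push it fully onto the shaft. The shaft is a spring-loaded press-and-hold control: keep pushing the knob down until the shaft is fully in, and finish like that, with the gripper still on the knob and pressing. Leave the tin hanging free and do not disturb the other things on the desk.

Things in the scene. Friction and masses are not known exactly. Their poses are not given: they have to be found in the camera images.
- tip_tin: Open aluminium tin 50 (x) x 70 (y) mm, rim 30 mm high. Rigid upright handle over it: two straps, 10 mm wide, at y = +-35 mm carry a wooden grip block 12 mm thick (x), 74 mm long (y), 77 to 107 mm high. The window between rim and block (66 wide, 47 high) goes through along x. About 0.12 kg. Starts upright. Origin: centre of its underside.
- tin_loop (a point): Middle of the underside of the tin's wooden grip block (77 mm above the tin's origin), where the hook carries it. Axes are the tin's.
- hook_seat (a point): Top of the steel hook's level bar, 105 mm above the desk: round, 8 mm thick, along the station's x, from a post 42 mm behind (+x) that is no higher than the bar. Level to 28 mm in front (-x), then turned up; its tip, 34 mm in front, is 10 mm higher. The tin goes on from the front, moving to +x, bar through the window, then down; a few mm off does not matter. Axes are the station's.
- station: Wood-burning station, fixed to the desk: dark base plate 130 (x) x 270 (y) x 6 mm; on its right half (-y) a blue control unit 120 x 130 mm, top 56 mm above the desk, centre at y = -60 mm; on its left half the hook, at y = +90 mm. Origin: centre of the base plate's underside. Front faces -x.
- knob: Loose black knob, right way up on the desk. Skirt 52 mm in diameter, 18 mm high; on it a bar grip 12 mm thick (y), 48 mm long (x), 18 to 38 mm high. D-bore in the underside 12 mm deep, 20 mm in diameter, its flat 5.5 mm from the axis on the -x side, below the white pointer line at the -x end of the bar. 0.06 kg. Origin: centre of the underside, on the bore's axis.
- shaft_tip (a point): Top of the upright brass D-shaft, on its axis: 18 mm in diameter, flat 4.5 mm from the axis on this point's -x side, 1.5 mm chamfer. Stands 20 mm out of the unit's top when not pressed (tip 76 mm above the desk); does not turn. Knob fully on: bore's roof on the tip, knob's origin 12 mm below this point, knob's x axis along this point's x axis.
- shaft (a joint): How far the shaft is pressed in (m): 0 out, 0.006 fully in, at a hard stop. Spring: starts to move at about 4 N, about 8 N fully in; springs back when let go. The knob's underside is then still 2 mm above the panel.
- red_paint: Bystander: loose red paint bottle, 38 mm across, 105 mm high, behind the station. Origin: underside.
- yellow_paint: Bystander: loose yellow paint bottle, 38 mm across, 105 mm high, behind the station. Origin: underside.
- small_gourd: Bystander: loose round brown gourd, 61 mm across, 48 mm high, behind the station on the right. Origin: underside.
There are look-alikes about, which are no part of the job. What is meant by the knob is not blue, and is the smaller of those in its own colour.

How it is judged:
On the way, in this order (a step that is already met when the one before it is completed fails the run):
1. the tip tin hangs by its handle on the hook, let go and at rest (x of tin_loop in the frame of hook_seat between -0.032 and 0.036 m and y of tin_loop in the frame of hook_seat between -0.028 and 0.028 m and z of tin_loop in the frame of hook_seat between -0.006 and 0.012 m and angle between tip_tin's own z axis and vertical below 0.35 rad and contact force between tip_tin and station above 0.3 N and contact force between tip_tin and the arm below 0.05 N and contact force between tip_tin and the fingers below 0.05 N and linear speed of tip_tin below 0.05 m/s), for 0.3 s.
2. the knob is fully on the D-shaft (z of knob in the frame of shaft_tip below -0.0095 m and horizontal distance between knob and shaft_tip below 0.003 m and angle between the x axis of knob and the x axis of shaft_tip, either way round below 0.45 rad and angle between knob's own z axis and vertical below 0.12 rad), for 0.2 s.
At the end, for the whole second after the job is handed in: Tin on the hook's level part (block within -6/+12 mm of the bar, tilt < 0.35 rad), not touched by the robot. Knob at least 9.5 mm down the shaft, within 3 mm of its axis, x axes within 0.45 rad, upright within 0.12 rad; shaft pressed in over 4.5 mm, fingers on the knob with over 2 N (all of step 1 and all of step 2 and value of joint shaft above 0.0045 m and contact force between knob and the fingers above 2 N and linear speed of knob below 0.02 m/s); the arm keeps its last pose, push and grip.
It fails at once if a bystander is disturbed (moved more than 30 mm) (distance of any of red_paint, yellow_paint, small_gourd from where it was at the start of the episode above 0.03 m).
It fails at once if the tin is tipped over (angle between tip_tin's own z axis and vertical above 1 rad).
It also fails if it takes over 53 s, if anything falls off the work surface, if the arm or the gripper's body presses on something with over 40 N, if the wrist force passes 120 N, or if a joint passes its speed limit or range.

## Working session

There is one attempt and no reset: what is moved stays moved. The work goes in short steps, Python scripts to look and compute and a tool call to move; the robot and the scene stay as the last step left them, time stands still between calls to the robot, and variables do not carry over. Pictures are saved under pics/ and viewed, at most 10 in all, crops included, and the job is handed in when it is done.

Besides the shell and the picture viewer there is one more tool, called after "Call:" as name(argument=value, ...), one argument or row to a line, values as JSON. servo_tool: Moves the arm, as the interface text tells. Scaled input: -1 to 1 covers 0.1 m each way for a shift and pi/2 rad each way for a turn. Its arguments: {"type":"object","properties":{"plan":{"type":"array","items":{"type":"array","items":{"type":"number"}}}},"required":["plan"]}

```bash
mkdir -p pics
python3 - <<'E'
from bench import robot
import cv2,numpy as np
for c in ("scene","top"):
    im=robot.snapshot(c); cv2.imwrite(f"pics/{c}0.png",im[:,:,::-1])
    p=robot.camera_params(c); print(c,[np.round(np.array(p[k]),4).tolist() for k in p])
    for t in ("tip_tin","knob","station","shaft"):
        print(t,[(np.round(d["extent"]).tolist(),round(d["conf"],2)) for d in robot.find_in(t,c)])
o=robot.get_obs();print(o["time"],o["tool_pos"],o["ee_rot"])
E
```

```text
scene [[[371.4994, 0.0, 316.2938], [0.0, 371.4994, 203.0584], [0.0, 0.0, 1.0]], [-0.0547, 0.0, 0.0, 0.0, 0.0], [0.9372, -2.6213, 0.8981], [0.53, 0.299, 0.7242]]
tip_tin [([346.0, 286.0, 34.0, 58.0], 0.85)]
knob [([288.0, 310.0, 24.0, 29.0], 0.92), ([274.0, 164.0, 20.0, 34.0], 0.72), ([380.0, 239.0, 32.0, 20.0], 0.7), ([398.0, 212.0, 20.0, 24.0], 0.6)]
station [([310.0, 214.0, 109.0, 102.0], 0.92)]
shaft []
top [[[475.8532, 0.0, 319.8544], [0.0, 475.8532, 196.4529], [0.0, 0.0, 1.0]], [-0.0922, 0.0, 0.0, 0.0, 0.0], [2.1774, -2.0191, 0.2275], [0.0511, 0.6354, 0.8932]]
tip_tin [([267.0, 286.0, 44.0, 29.0], 0.67)]
knob [([221.0, 252.0, 22.0, 29.0], 0.84), ([387.0, 281.0, 24.0, 26.0], 0.7), ([342.0, 288.0, 37.0, 30.0], 0.68)]
station [([329.0, 200.0, 125.0, 63.0], 0.67)]
shaft [([360.0, 197.0, 6.0, 6.0], 0.59)]
0.5 [0.20390482 0.5108247  0.22249394] [ 3.14150474e+00 -4.27779909e-06  2.76179245e+00]
```

View pics/scene0.png

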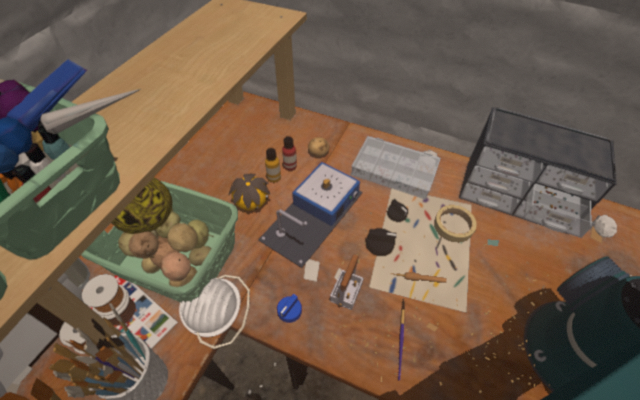

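View pics/top0.png

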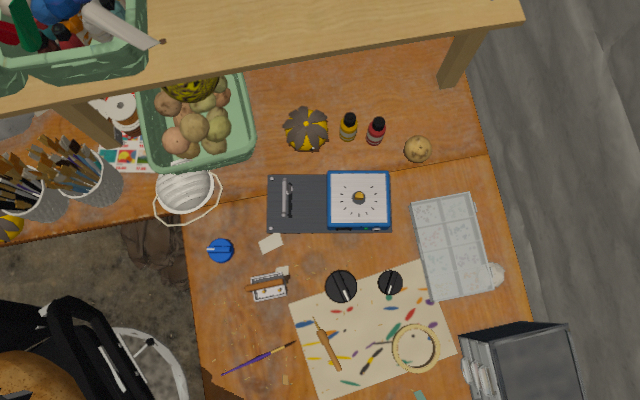

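The scene view shows the tin at (346,286) and the station at (310,214). There are three knobs: blue at top (221,251), large black at top (341,286) and small black at top (390,282). The smaller black one fits the description. I'll confirm this in an enlarged crop.

```bash
cat > h.py <<'E'
import cv2,numpy as np
from bench import robot
def ray(c,uv):
    p=robot.camera_params(c);K=np.array(p["camera_matrix"]);D=np.array(p["distortion"])
    R=cv2.Rodrigues(np.array(p["rvec"],float))[0];t=np.array(p["tvec"],float).ravel()
    n=cv2.undistortPoints(np.array(uv,float).reshape(-1,1,2),K,D).reshape(-1,2)
    return -R.T@t,np.c_[n,np.ones(len(n))]@R
def px(c,uv,z):
    o,d=ray(c,uv); return o+d*((z-o[2])/d[:,2])[:,None]
def proj(c,P):
    p=robot.camera_params(c)
    return cv2.projectPoints(np.array(P,float).reshape(-1,1,3),np.array(p["rvec"],float),np.array(p["tvec"],float),np.array(p["camera_matrix"]),np.array(p["distortion"]))[0].reshape(-1,2)
def crop(c,src,x,y,w,h,s,name):
    im=cv2.imread(src)[y:y+h,x:x+w]; cv2.imwrite(name,cv2.resize(im,None,fx=s,fy=s,interpolation=cv2.INTER_CUBIC))
E
python3 - <<'E'
from h import *
a=cv2.imread("pics/top0.png")
a=cv2.resize(a[162:312,235:415],None,fx=4,fy=4,interpolation=cv2.INTER_CUBIC); cv2.imwrite("pics/c1.png",a)
crop("scene","pics/scene0.png",255,155,160,150,4,"pics/c2.png")
print(px("top",[[390,282],[341,286]],.018),px("top",[[267,286]],.1), px("top",[[360,197]],.076))
print(ray("top",[[0,0]])[0],ray("scene",[[0,0]])[0])
E
```

```text
[[ 0.47188336 -0.05864272  0.018     ]
 [ 0.45641498  0.04196241  0.018     ]] [[0.44240378 0.18497793 0.1       ]] [[0.6336847  0.01784673 0.076     ]]
[0.41634663 0.08329952 1.01189372] [0.27984051 0.49713772 0.75448124]
```

View pics/c1.png

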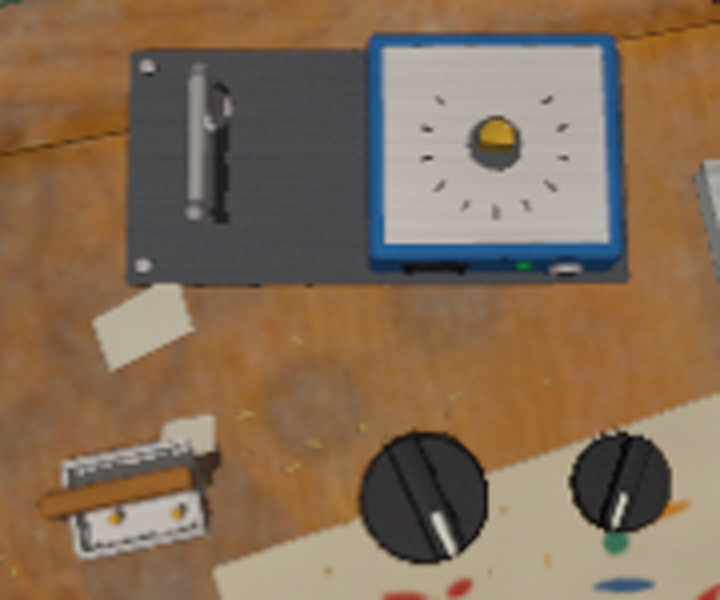

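View pics/c2.png

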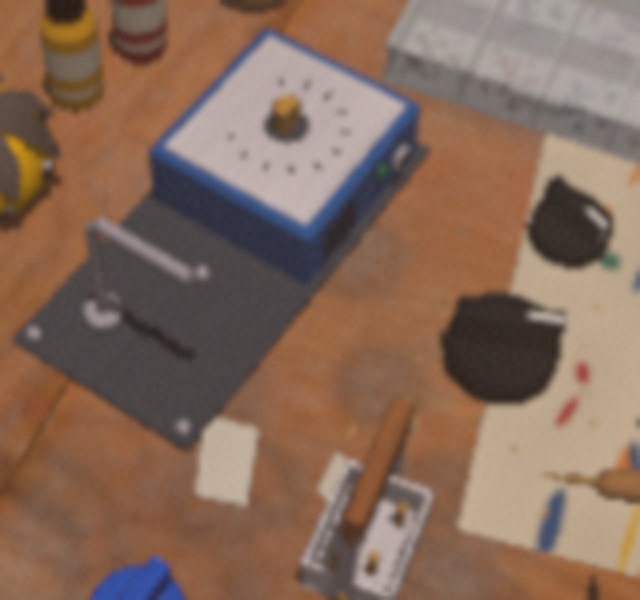

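The crop at 4x confirms it. The small black knob's skirt is about 24.5 px across at top (390,282), which is about 52 mm; the large one is about 32 px. Its pointer faces the front. The shaft's flat also faces the front. Next I'll fit the poses.

```bash
cat > fit.py <<'E'
from h import *
from scipy.optimize import least_squares
T=lambda x,y:((x+.5)/4-.5+235,(y+.5)/4-.5+162)
S=lambda x,y:((x+.5)/4-.5+255,(y+.5)/4-.5+155)
def fit(obs,g):
    def r(q):
        c,s=np.cos(q[2]),np.sin(q[2]);o=[]
        for cam,uv,l in obs:
            o.append(proj(cam,[[q[0]+c*l[0]-s*l[1],q[1]+s*l[0]+c*l[1],l[2]]])[0]-uv)
        return np.ravel(o)
    k=least_squares(r,g,loss="soft_l1"); print(np.round(k.x,4)); print(np.round(r(k.x),1).reshape(-1,2).tolist()); return k.x
t,s="top","scene"
st=[(t,T(128,285),(-.065,.135,.006)),(t,T(132,52),(.065,.135,.006)),(t,T(627,283),(-.065,-.135,.006)),
(t,T(370,37),(.06,.005,.056)),(t,T(614,37),(.06,-.125,.056)),
(s,S(17,338),(.065,.135,.006)),(s,S(190,447),(-.065,.135,.006)),(s,S(428,150),(-.065,-.135,.006)),
(s,S(153,153),(.06,.005,.056)),(s,S(268,32),(.06,-.125,.056)),(s,S(417,103),(-.06,-.125,.056)),(s,S(307,228),(-.06,.005,.056))]
if __name__=="__main__":
    q=fit(st,[.62,.06,0])
    c,s_=np.cos(q[2]),np.sin(q[2])
    w=lambda x,y,z:[q[0]+c*x-s_*y,q[1]+s_*x+c*y,z]
    print("bar tri", px(t,[T(194,212)],.113),px(t,[T(198,70)],.105), "hookmid y=.09:",w(-.034,.09,.115),w(.042,.09,.105))
    print("shaft",px(t,[T(496,145)],.076),px(s,[S(287,100)],.076),w(0,-.06,.076))
    fit([(t,T(65,462),(.025,.035,.03)),(t,T(190,440),(.025,-.035,.03)),(t,T(208,533),(-.025,-.035,.03)),(t,T(82,557),(-.025,.035,.03)),
     (t,T(42,506),(0,.037,.107)),(t,T(195,478),(0,-.037,.107)),(s,S(402,403),(0,-.037,.107)),(s,S(355,525),(0,.037,.107)),(s,S(300,577),(.025,.035,.03)),(s,S(432,490),(-.025,-.035,.03))],[.44,.18,0])
    fit([(t,T(621,483),(0,0,.018)),(t,T(613,528),(-.024,0,.038)),(t,T(633,436),(.024,0,.038)),(s,S(570,222),(0,0,.018))],[.47,-.06,0])
E
python3 fit.py
```

```text
[0.6309 0.0795 0.0789]
[[-0.9, 0.4], [-0.6, -0.1], [0.8, 0.5], [-0.5, -0.7], [0.7, -0.8], [-1.1, -0.0], [-0.1, 0.8], [1.3, -0.8], [-1.4, -1.0], [-0.1, -2.2], [2.3, -0.2], [1.3, 3.1]]
bar tri [[0.5792697  0.16579256 0.113     ]] [[0.65175317 0.17113166 0.105     ]] hookmid y=.09: [np.float64(0.5899224977130182), np.float64(0.1664949513268948), 0.115] [np.float64(0.6656862983887466), np.float64(0.17248214659417038), 0.105]
shaft [[0.63166836 0.02051347 0.076     ]] [[0.63873082 0.01803526 0.076     ]] [np.float64(0.6356336623586248), np.float64(0.019639616297001408), 0.076]
[0.4442 0.1915 0.2759]
[[-2.2, 0.3], [0.1, -0.9], [0.1, 0.1], [-2.2, 0.9], [-1.2, 0.4], [-0.8, -0.4], [1.2, -1.9], [-0.4, -1.1], [0.3, -3.1], [1.2, -0.8]]
[ 0.4709 -0.0569 -0.1686]
[[-0.7, 0.0], [0.1, -0.0], [0.2, -0.2], [0.5, -0.2]]
```

```bash
cat > go.py <<'E'
import sys,numpy as np
from bench import robot
from scipy.spatial.transform import Rotation as Ro
def go(x,y,z,yaw):
    o=robot.get_obs();R=Ro.from_euler("xyz",o["ee_rot"])
    d=R.inv().apply(np.array([x,y,z])-o["tool_pos"])/.1
    a=(R.inv()*Ro.from_euler("xyz",[np.pi,0,yaw])).as_rotvec()/(np.pi/2)
    print("t",round(o["time"],2),"tcp",np.round(o["tool_pos"],4),"rpy",np.round(o["ee_rot"],3),"w",round(float(np.max(o["width"])),4),"F",np.round(o["wrist_force"],1),"ff",o["finger_force"])
    print("shift",np.round(d,3),"turn",np.round(a,3),"j6",round(float(o["joint_positions"][5]),2))
if __name__=="__main__": go(*map(float,sys.argv[1:5]))
E
python3 go.py .444 .1915 .2 1.847
python3 - <<'E'
from h import *
o1,d1=ray("top",[[524,20]]);o2,d2=ray("scene",[[305,15]])
k=np.linalg.lstsq(np.c_[d1[0],-d2[0]],o2-o1,rcond=None)[0];print("shelf corner",o1+k[0]*d1[0],o2+k[1]*d2[0]); print(px("top",[[267,70],[330,55]],(o1+k[0]*d1[0])[2]))
E
```

```text
t 0.5 tcp [0.2039 0.5108 0.2225] rpy [ 3.142 -0.     2.762] w 0.0939 F [-0.5 -0.   0.3] ff 0.0
shift [-3.414 -2.076  0.225] turn [ 0.    -0.     0.582] j6 -0.1
shelf corner [ 0.91602684 -0.23355585  0.30264159] [ 0.91524939 -0.23402136  0.30230184]
[[0.7828625  0.19744705 0.30264159]
 [0.81783848 0.09630962 0.30264159]]
```

Call:
servo_tool(
  plan=[
    [-1,-0.6,0,0,0,0.58,94],
    [-1,-0.6,0,0,0,0.58,94],
    [-1,-0.6,0,0,0,0.58,94],
    [-1,-0.6,0,0,0,0.58,94],
    [-1,-0.6,0,0,0,0.58,94],
    [-1,-0.6,0,0,0,0.58,94],
    [-1,-0.6,0,0,0,0.58,94],
    [-1,-0.6,0,0,0,0.58,94],
    [-1,-0.6,0,0,0,0.58,94],
  ],
)

```text
time: 1.25
tool_pos: [0.2746, 0.418, 0.2226]
ee_rot: [3.141, -0.0, 1.85]
wrist_force: [-0.4, -0.4, -0.1]
width: 0.0941
finger_force: 0.0
```

```bash
python3 go.py .444 .1915 .2 1.847
```

```text
t 1.25 tcp [0.2746 0.418  0.2226] rpy [ 3.141 -0.     1.85 ] w 0.0941 F [-0.4 -0.4 -0.1] ff 0.0
shift [-2.644  1.004  0.226] turn [ 0.    -0.     0.002] j6 0.6
```

Call:
servo_tool(
  plan=[
    [-1,0.4,0,0,0,0,94],
    [-1,0.4,0,0,0,0,94],
    [-1,0.4,0,0,0,0,94],
  ],
)

```text
time: 1.5
tool_pos: [0.3419, 0.331, 0.2226]
ee_rot: [3.141, 0.001, 1.852]
wrist_force: [1.1, -0.5, 1.0]
width: 0.0937
finger_force: 0.0
```

Call:
servo_tool(
  plan=[
    [-1,0.4,0,0,0,0,94],
    [-1,0.4,0,0,0,0,94],
    [-1,0.4,0,0,0,0,94],
  ],
)

```text
time: 1.75
tool_pos: [0.4084, 0.2451, 0.2226]
ee_rot: [3.141, 0.001, 1.85]
wrist_force: [0.2, -0.1, 0.5]
width: 0.0939
finger_force: 0.0
```

Call:
servo_tool(
  plan=[
    [-0.64,0.2,0,0,0,0,94],
    [-0.64,0.2,0,0,0,0,94],
    [-0.64,0.2,0.2,0,0,0,60],
    [-0.64,0.2,0.2,0,0,0,60],
    [-0.64,0.2,0.2,0,0,0,60],
  ],
)

```text
time: 2.17
tool_pos: [0.4429, 0.1916, 0.2015]
ee_rot: [-3.139, -0.0, 1.851]
wrist_force: [-0.2, -0.4, -0.2]
width: 0.0775
finger_force: 0.0
```

```bash
python3 go.py .444 .1915 .101 1.847
python3 - <<'E'
from h import *
im=robot.snapshot("scene")[:,:,::-1];cv2.imwrite("pics/s1.png",im)
a=cv2.resize(im[200:320,290:450],None,fx=4,fy=4,interpolation=cv2.INTER_CUBIC);cv2.imwrite("pics/c3.png",a)
E
```

```text
t 2.17 tcp [0.4429 0.1916 0.2015] rpy [-3.139 -0.     1.851] w 0.0775 F [-0.2 -0.4 -0.2] ff 0.0
shift [-0.005  0.014  1.005] turn [-0.002 -0.     0.003] j6 0.01
```

View pics/c3.png

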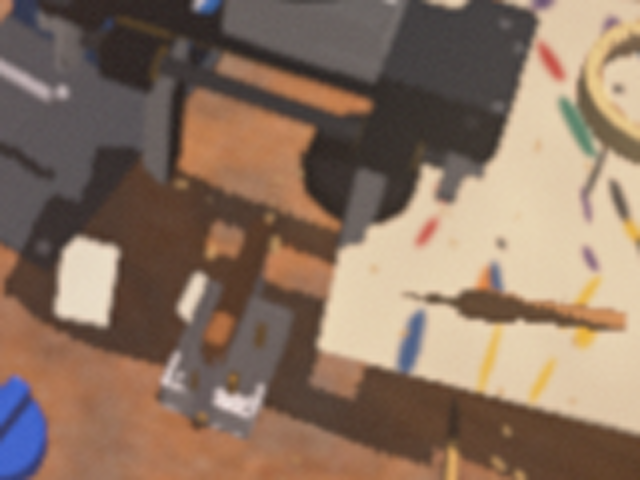

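The fingers at crop (160,130) and (360,205) straddle the handle at (235,290), so the alignment is consistent. I'll descend and grip.

Call:
servo_tool(
  plan=[
    [0,0.01,0.3,0,0,0,60],
    [0,0.01,0.6,0,0,0,60],
    [0,0.01,0.85,0,0,0,60],
    [0,0.01,0.99,0,0,0,60],
    [0,0.01,0.99,0,0,0,60],
    [0,0.01,0.99,0,0,0,8],
    [0,0.01,0.99,0,0,0,8],
    [0,0.01,0.99,0,0,0,8],
    [0,0.01,0.99,0,0,0,8],
    [0,0.01,0.99,0,0,0,8],
    [0,0.01,0.99,0,0,0,8],
    [0,0.01,0.99,0,0,0,8],
  ],
)

```text
time: 3.22
tool_pos: [0.4448, 0.1922, 0.1039]
ee_rot: [3.141, -0.0, 1.851]
wrist_force: [-0.0, 0.1, 0.1]
width: 0.0167
finger_force: 0.0
```

Call:
servo_tool(
  plan=[
    [0,0,0,0,0,0,5],
    [0,0,0,0,0,0,5],
    [0,0,0,0,0,0,5],
    [0,0,0,0,0,0,5],
  ],
)

```text
time: 3.55
tool_pos: [0.4447, 0.1922, 0.1036]
ee_rot: [3.141, -0.0, 1.851]
wrist_force: [0.3, 0.7, 1.0]
width: 0.0116
finger_force: 30.0
```

Call:
servo_tool(
  plan=[
    [0,0,-0.2,0,0,0,5],
    [0,0,-0.4,0,0,0,5],
    [0,0,-0.53,0,0,0.06,5],
    [0,0,-0.53,0,0,0.128,5],
    [0,0,-0.53,0,0,0.128,5],
    [0,0,-0.53,0,0,0.128,5],
  ],
)

```text
time: 4.05
tool_pos: [0.4442, 0.1921, 0.156]
ee_rot: [-3.14, 0.0, 1.652]
wrist_force: [-0.2, 0.5, -0.5]
width: 0.0119
finger_force: 30.0
```

```bash
python3 go.py .538 .1626 .1566 1.65;python3 - <<'E'
from h import *
im=robot.snapshot("scene")[:,:,::-1];cv2.imwrite("pics/s2.png",im)
E
```

```text
t 4.05 tcp [0.4442 0.1921 0.156 ] rpy [-3.14   0.     1.652] w 0.0119 F [-0.2  0.5 -0.5] ff 29.99435931444168
shift [-0.37   0.911 -0.007] turn [-0.001  0.     0.001] j6 0.21
```

Call:
servo_tool(
  plan=[
    [-0.13,0.3,0,0,0,0,5],
    [-0.25,0.6,0,0,0,0,5],
    [-0.37,0.8,0,0,0,0,5],
    [-0.37,0.91,0,0,0,0,5],
    [-0.37,0.91,0,0,0,0,5],
    [-0.37,0.91,0,0,0,0,5],
  ],
)

```text
time: 4.6
tool_pos: [0.5376, 0.1623, 0.1551]
ee_rot: [-3.138, 0.0, 1.65]
wrist_force: [0.5, 1.0, -0.2]
width: 0.0115
finger_force: 30.0
```

```bash
python3 go.py .611 .1683 .1566 1.65;python3 - <<'E'
from h import *
im=robot.snapshot("scene")[:,:,::-1];t=robot.snapshot("top")[:,:,::-1]
a=cv2.resize(im[140:310,220:390],(480,480),interpolation=cv2.INTER_CUBIC)
b=cv2.resize(t[140:300,220:380],(320,320),interpolation=cv2.INTER_CUBIC)
c=np.zeros((480,800,3),np.uint8);c[:,:480]=a;c[:320,480:]=b;cv2.imwrite("pics/c4.png",c)
E
```

```text
t 4.6 tcp [0.5376 0.1623 0.1551] rpy [-3.138  0.     1.65 ] w 0.0115 F [ 0.5  1.  -0.2] ff 29.99418944120407
shift [ 0.001  0.736 -0.017] turn [-0.002  0.     0.   ] j6 0.11
```

View pics/c4.png

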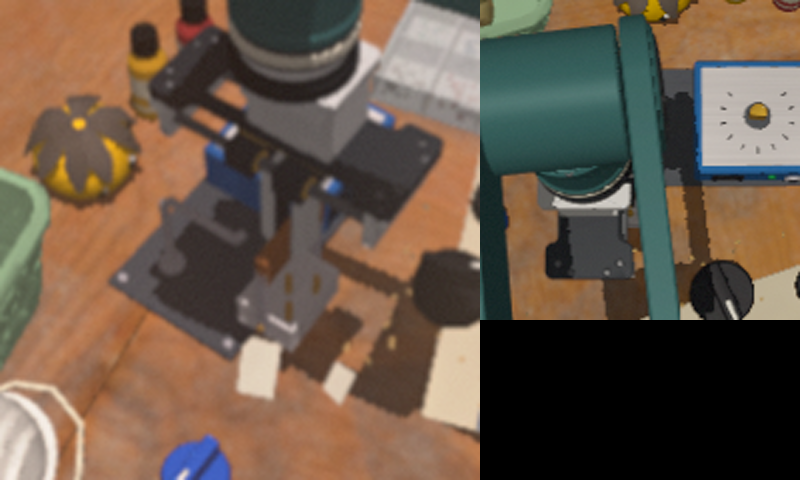

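The tin is held upright at crop (285,290), in front of the hook (bar end at about (170,210)). Now I'll insert it along +x.

Call:
servo_tool(
  plan=[
    [0,0.1,0,0,0,0,5],
    [0,0.2,0,0,0,0,5],
    [0,0.3,0,0,0,0,5],
    [0,0.4,0,0,0,0,5],
    [0,0.5,0,0,0,0,5],
    [0,0.6,0,0,0,0,5],
    [0,0.7,0,0,0,0,5],
    [0,0.73,0,0,0,0,5],
    [0,0.73,0,0,0,0,5],
  ],
)

```text
time: 5.45
tool_pos: [0.6117, 0.1684, 0.1562]
ee_rot: [3.142, -0.0, 1.65]
wrist_force: [-0.1, -0.3, -0.6]
width: 0.0116
finger_force: 30.0
```

Call:
servo_tool(
  plan=[
    [0,0,0.05,0,0,0,5],
    [0,0,0.1,0,0,0,5],
    [0,0,0.15,0,0,0,5],
    [0,0,0.19,0,0,0,5],
    [0,0,0.19,0,0,0,5],
    [0,0,0.19,0,0,0,5],
  ],
)

```text
time: 5.95
tool_pos: [0.6104, 0.1682, 0.1369]
ee_rot: [-3.14, 0.0, 1.65]
wrist_force: [-0.4, -0.4, 0.2]
width: 0.0116
finger_force: 30.0
```

Call:
servo_tool(
  plan=[
    [0,0,0.02,0,0,0,5],
    [0,0,0.035,0,0,0,5],
    [0,0,0.05,0,0,0,5],
    [0,0,0.06,0,0,0,5],
    [0,0,0.06,0,0,0,5],
  ],
)

```text
time: 6.37
tool_pos: [0.611, 0.1683, 0.1317]
ee_rot: [3.141, -0.0, 1.65]
wrist_force: [-0.0, -0.5, -0.8]
width: 0.0118
finger_force: 30.0
```

Call:
servo_tool(
  plan=[
    [0,0,0.01,0,0,0,5],
    [0,0,0.015,0,0,0,5],
    [0,0,0.015,0,0,0,5],
    [0,0,0.015,0,0,0,5],
  ],
)

```text
time: 6.7
tool_pos: [0.6111, 0.1683, 0.1314]
ee_rot: [3.14, -0.0, 1.65]
wrist_force: [-2.3, -0.5, 5.4]
width: 0.0119
finger_force: 30.0
```

There's contact with the bar (5 N). I'll release it.

Call:
servo_tool(
  plan=[
    [0,0,0,0,0,0,14],
    [0,0,0,0,0,0,18],
    [0,0,0,0,0,0,24],
    [0,0,0,0,0,0,36],
    [0,0,0,0,0,0,40],
    [0,0,0,0,0,0,40],
    [0,0,0,0,0,0,40],
    [0,0,-0.2,0,0,0,40],
    [0,0,-0.4,0,0,0,40],
    [0,0,-0.7,0,0,0,40],
    [0,0,-0.9,0,0,0,40],
    [0,0,-0.9,0,0,0,40],
  ],
)

```text
time: 7.7
tool_pos: [0.6132, 0.1687, 0.2265]
ee_rot: [3.131, -0.001, 1.65]
wrist_force: [0.4, 0.4, 1.6]
width: 0.0399
finger_force: 0.0
```

```bash
python3 go.py .4709 -.0569 .12 -.17;python3 - <<'E'
from h import *
im=robot.snapshot("scene")[:,:,::-1];a=cv2.resize(im[130:280,220:380],None,fx=4,fy=4,interpolation=cv2.INTER_CUBIC);cv2.imwrite("pics/c5.png",a)
E
```

```text
t 7.7 tcp [0.6132 0.1687 0.2265] rpy [ 3.131e+00 -1.000e-03  1.650e+00] w 0.0399 F [0.4 0.4 1.6] ff 0.0
shift [-2.138 -1.608  1.045] turn [ 0.004 -0.007  1.158] j6 0.1
```

View pics/c5.png

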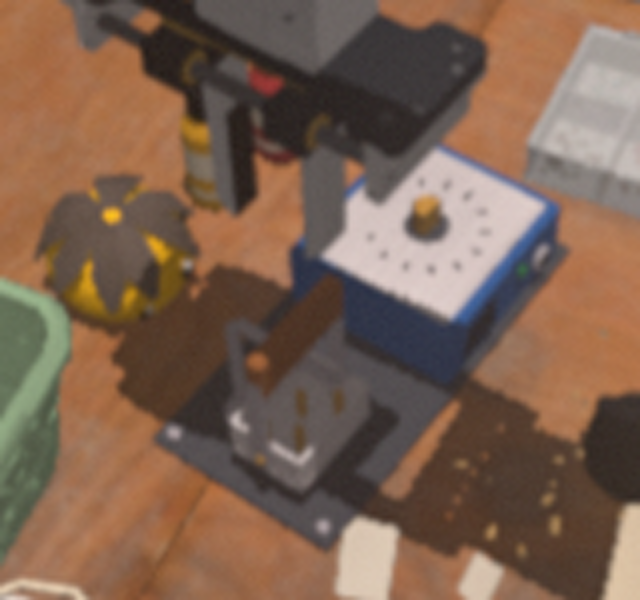

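The tin hangs on the hook at crop (300,400), upright and clear of the gripper. Next is the knob.

Call:
servo_tool(
  plan=[
    [-0.3,-0.25,0,0,0,-0.1,40],
    [-0.6,-0.5,0,0,0,-0.2,40],
    [-1,-0.75,0,0,0,-0.842,40],
    [-1,-0.75,0,0,0,-0.842,40],
    [-1,-0.75,0,0,0,-0.842,40],
    [-1,-0.75,0,0,0,-0.842,40],
    [-1,-0.75,0,0,0,-0.842,40],
    [-1,-0.75,0,0,0,-0.842,40],
    [-1,-0.75,0,0,0,-0.842,40],
    [-1,-0.75,0,0,0,-0.842,40],
    [-1,-0.75,0,0,0,-0.842,40],
    [-1,-0.75,0,0,0,-0.842,40],
  ],
)

```text
time: 8.75
tool_pos: [0.5432, 0.0626, 0.2177]
ee_rot: [-3.141, -0.004, 2.973]
wrist_force: [-0.1, 0.3, -0.3]
width: 0.0401
finger_force: 0.0
```

```bash
python3 go.py .4709 -.0569 .12 2.973
python3 - <<'E'
from h import *
im=robot.snapshot("top");r=robot.find_in("knob","top");print([(np.round(d["extent"],1).tolist(),round(d["conf"],2)) for d in r])
E
```

```text
t 8.75 tcp [0.5432 0.0626 0.2177] rpy [-3.141 -0.004  2.973] w 0.0401 F [-0.1  0.3 -0.3] ff 0.0
shift [ 0.509 -1.299  0.979] turn [-0.    -0.002  0.   ] j6 -1.39
[([220.9, 253.2, 23.4, 23.3], 0.81), ([341.9, 288.7, 33.1, 35.4], 0.61)]
```

Call:
servo_tool(
  plan=[
    [0.25,-0.65,0.2,0,0,0,40],
    [0.25,-0.65,0.4,0,0,0,40],
    [0.25,-0.65,0.5,0,0,0,40],
  ],
)

```text
time: 9.1
tool_pos: [0.504, -0.0001, 0.1652]
ee_rot: [-3.139, -0.008, 2.967]
wrist_force: [-0.7, -0.9, -2.2]
width: 0.0401
finger_force: 0.0
```

Call:
servo_tool(
  plan=[
    [0.26,-0.65,0.2,0,0,0,40],
    [0.26,-0.65,0.4,0,0,0,40],
    [0.26,-0.65,0.4,0,0,0,40],
    [0.26,-0.65,0.4,0,0,0,40],
  ],
)

```text
time: 9.43
tool_pos: [0.4699, -0.0569, 0.1274]
ee_rot: [3.14, -0.005, 2.969]
wrist_force: [0.3, -0.0, -0.3]
width: 0.0401
finger_force: 0.0
```

```bash
python3 go.py .4709 -.0569 .0385 2.973
python3 - <<'E'
from h import *
im=robot.snapshot("scene")[:,:,::-1];t=robot.snapshot("top")[:,:,::-1]
a=cv2.resize(im[150:250,340:440],(480,480),interpolation=cv2.INTER_CUBIC)
b=cv2.resize(t[240:320,350:430],(320,320),interpolation=cv2.INTER_CUBIC)
c=np.zeros((480,800,3),np.uint8);c[:,:480]=a;c[:320,480:]=b;cv2.imwrite("pics/c6.png",c)
E
```

```text
t 9.43 tcp [ 0.4699 -0.0569  0.1274] rpy [ 3.14  -0.005  2.969] w 0.0401 F [ 0.3 -0.  -0.3] ff 0.0
shift [-0.015  0.     0.889] turn [ 0.001 -0.003 -0.003] j6 -1.64
```

View pics/c6.png

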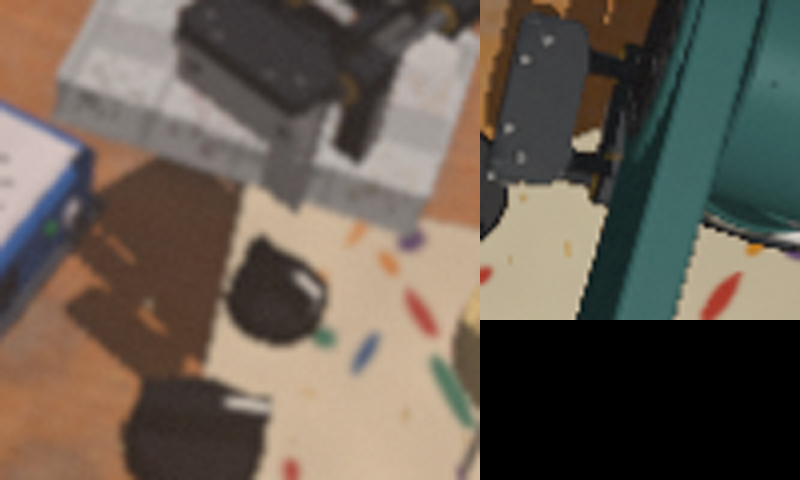

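The fingers at crop (288,190) and (355,140) are above the small knob (crop (275,290)). I'll descend in steps and watch the force.

Call:
servo_tool(
  plan=[
    [-0.01,0,0.3,0,0,0,36],
    [-0.01,0,0.55,0,0,0,36],
    [-0.01,0,0.7,0,0,0,36],
    [-0.01,0,0.8,0,0,0,36],
    [-0.01,0,0.85,0,0,0,36],
    [-0.01,0,0.88,0,0,0,36],
    [-0.01,0,0.88,0,0,0,36],
  ],
)

```text
time: 10.12
tool_pos: [0.4739, -0.0568, 0.0427]
ee_rot: [3.141, 0.002, 2.973]
wrist_force: [0.6, -0.8, 0.5]
width: 0.0361
finger_force: 0.0
```

Call:
servo_tool(
  plan=[
    [0,0,0,0,0,0,25],
    [0,0,0,0,0,0,18],
    [0,0,0,0,0,0,14],
    [0,0,0,0,0,0,10],
    [0,0,0,0,0,0,8],
    [0,0,0,0,0,0,5],
    [0,0,0,0,0,0,5],
    [0,0,0,0,0,0,5],
  ],
)

```text
time: 10.78
tool_pos: [0.4734, -0.0573, 0.0427]
ee_rot: [-3.141, 0.001, 2.972]
wrist_force: [-0.7, -0.1, 5.4]
width: 0.0115
finger_force: 30.0
```

The grip is good at 11.5 mm. Before inserting, I'll refine the knob and shaft positions from the first pictures with silhouette centroids.

```bash
cat > sil.py <<'E'
from h import *
from scipy.optimize import least_squares
def ext(pts,z0,z1): return np.vstack([np.c_[pts,np.full(len(pts),z)] for z in (z0,z1)])
a=np.linspace(0,2*np.pi,120,endpoint=False)
C=lambda r:np.c_[r*np.cos(a),r*np.sin(a)]
D=C(.009);D=D[D[:,0]>-.0045];D=np.vstack([D,[[-.0045,.0078],[-.0045,-.0078]]])
B=np.array([[-.024,-.006],[-.024,.006],[.024,.006],[.024,-.006]])
def cent(cam,parts,q,f=16):
    c,s=np.cos(q[2]),np.sin(q[2]);hs=[]
    for P in parts:
        W=np.c_[q[0]+c*P[:,0]-s*P[:,1],q[1]+s*P[:,0]+c*P[:,1],P[:,2]]; hs.append(proj(cam,W))
    o=np.floor(np.vstack(hs).min(0))-3; m=np.zeros((60*f,60*f),np.uint8)
    for h in hs: cv2.fillConvexPoly(m,cv2.convexHull(np.round((h-o+.5)*f).astype(np.int32)),255)
    M=cv2.moments(m,True); return np.array([M["m10"],M["m01"]])/M["m00"]/f-.5+o, M["m00"]/f/f
def obs(cam,w,box):
    x0,y0,x1,y1=box; M=cv2.moments(w[y0:y1,x0:x1].astype(np.float32)); return np.array([M["m10"]/M["m00"]+x0,M["m01"]/M["m00"]+y0]),M["m00"]
KN=[ext(C(.026),0,.018),ext(B,.018,.038)]; SH=[ext(D,.056,.076)]
im={c:cv2.imread(f"pics/{c}0.png").astype(float) for c in("top","scene")}
def soft(x,lo,hi): return np.clip((x-lo)/(hi-lo),0,1)
for nm,parts,yaw,g in(("shaft",SH,.079,[.633,.0197]),("knob",KN,-.1686,[.471,-.057])):
    for c in("top","scene"):
        I=im[c];b=proj(c,[[*g,.06 if nm=="shaft" else .015]])[0].astype(int);r=9 if nm=="shaft" else 19
        w=soft(I[:,:,2]-I[:,:,0],25,75) if nm=="shaft" else soft(-I.max(2),-110,-60)
        o,A=obs(c,w,(b[0]-r,b[1]-r,b[0]+r,b[1]+r))
        k=least_squares(lambda q:cent(c,parts,[q[0],q[1],yaw])[0]-o,g,diff_step=1e-3)
        print(nm,c,np.round(k.x,4),"area obs/model",round(A),round(cent(c,parts,[*k.x,yaw])[1]),"res",np.round(k.fun,2))
        print(np.round(w[b[1]-r:b[1]+r,b[0]-r:b[0]+r]*9).astype(int) if nm=="shaft" else "")
E
python3 sil.py
```

```text
shaft top [0.6375 0.0197] area obs/model 58 69 res [ 0. -0.]
[[0 0 0 0 0 0 0 0 0 0 0 0 0 0 0 0 0 0]
 [0 0 0 0 0 0 0 0 0 0 0 0 0 0 0 0 0 0]
 [0 0 0 0 0 0 0 0 0 0 0 0 0 0 0 0 0 0]
 [0 0 0 0 0 0 0 0 9 9 9 9 9 0 0 0 0 0]
 [0 0 0 0 0 0 0 9 9 9 9 9 9 7 0 0 0 0]
 [0 0 0 0 0 0 9 9 9 9 9 9 9 9 8 0 0 0]
 [0 0 0 0 0 0 9 9 9 9 9 9 9 9 9 0 0 0]
 [0 0 0 0 0 0 9 9 9 9 9 9 9 9 9 0 0 0]
 [0 0 0 0 0 0 9 9 9 9 9 9 9 9 8 0 0 0]
 [0 0 0 0 0 1 7 7 8 8 7 8 6 5 0 0 0 0]
 [0 0 0 0 0 0 2 4 6 7 7 7 6 2 0 0 0 0]
 [0 0 0 0 0 0 0 0 0 0 0 0 0 0 0 0 0 0]
 [0 0 0 0 0 0 0 0 0 0 0 0 0 0 0 0 0 0]
 [0 0 0 0 0 0 0 0 0 0 0 0 0 0 0 0 0 0]
 [0 0 0 0 0 0 0 0 0 0 0 0 0 0 0 0 0 0]
 [0 0 0 0 0 0 0 0 0 0 0 0 0 0 0 0 0 0]
 [0 0 0 0 0 0 0 0 0 0 0 0 0 0 0 0 0 0]
 [0 0 0 0 0 0 0 0 0 0 0 0 0 0 0 0 0 0]]
shaft scene [0.6387 0.0176] area obs/model 38 63 res [-0.   -0.01]
[[0 0 0 0 0 0 0 0 0 0 0 0 0 0 0 0 0 0]
 [0 0 0 0 0 0 0 0 0 0 0 0 0 0 0 0 0 0]
 [0 0 0 0 0 0 0 3 4 3 1 0 0 0 0 0 0 0]
 [0 0 0 0 0 1 5 9 9 9 8 4 0 0 0 0 0 0]
 [0 0 0 0 0 3 9 9 9 9 9 7 1 0 0 0 0 0]
 [0 0 0 0 0 5 9 9 9 9 9 6 1 0 0 0 0 0]
 [0 0 0 0 0 4 9 9 9 9 8 3 0 0 0 0 0 0]
 [0 0 0 0 0 2 9 9 9 8 5 2 0 0 0 0 0 0]
 [0 0 0 0 0 1 4 6 6 6 4 2 0 0 0 0 0 0]
 [0 0 0 0 0 1 3 4 4 5 4 1 0 0 0 0 0 0]
 [0 0 0 0 0 0 3 4 5 4 1 0 0 0 0 0 0 0]
 [0 0 0 0 0 0 2 4 3 1 0 0 0 0 0 0 0 0]
 [0 0 0 0 0 0 0 1 0 0 0 0 0 0 0 0 0 0]
 [0 0 0 0 0 0 0 0 0 0 0 0 0 0 0 0 0 0]
 [0 0 0 0 0 0 0 0 0 0 0 0 0 0 0 0 0 0]
 [0 0 0 0 0 0 0 0 0 0 0 0 0 0 0 0 0 0]
 [0 0 0 0 0 0 0 0 0 0 0 0 0 0 0 0 0 0]
 [0 0 0 0 0 0 0 0 0 0 0 0 0 0 0 0 0 0]]
knob top [ 0.4723 -0.0591] area obs/model 471 527 res [-0. -0.]

knob scene [ 0.4719 -0.0557] area obs/model 280 391 res [-0. -0.]
```

```bash
python3 - <<'E'
s=open("sil.py").read()
i=s.index("        w=soft");j=s.index("        k=least")
s=s[:i]+'''        f=8;J=cv2.resize(I[b[1]-r-4:b[1]+r+4,b[0]-r-4:b[0]+r+4],None,fx=f,fy=f,interpolation=cv2.INTER_CUBIC)
        v=J[:,:,2]-J[:,:,0] if nm=="shaft" else -J.max(2)
        for th in ((15,25,40) if nm=="shaft" else (-70,-85,-100,-115)):
          cs=cv2.findContours((v>th).astype(np.uint8),cv2.RETR_EXTERNAL,cv2.CHAIN_APPROX_NONE)[0]
          cc=(J.shape[1]/2,J.shape[0]/2); h=max([k for k in cs if cv2.pointPolygonTest(k,cc,True)>-25],key=cv2.contourArea)
          M=cv2.moments(h);A=M["m00"]/f/f
          o=(np.array([M["m10"],M["m01"]])/M["m00"]+.5)/f-.5+b-r-4
          k=least_squares(lambda q:cent(c,parts,[q[0],q[1],yaw])[0]-o,g,diff_step=1e-3)
          print(nm,c,th,np.round(k.x,4),"area",round(A),round(cent(c,parts,[*k.x,yaw])[1]))
'''
open("sil.py","w").write(s)
E
python3 sil.py
```

```text
shaft top 15 [0.6372 0.0199] area 74 70
shaft top 25 [0.6373 0.0199] area 68 69
shaft top 40 [0.6374 0.0199] area 62 70
shaft scene 15 [0.6324 0.024 ] area 663 64
shaft scene 25 [0.6376 0.0188] area 66 64
shaft scene 40 [0.638  0.0184] area 47 64
knob top -70 [ 0.4716 -0.0592] area 471 527
knob top -85 [ 0.4716 -0.0592] area 483 527
knob top -100 [ 0.4716 -0.0592] area 495 527
knob top -115 [ 0.4707 -0.0592] area 520 528
knob scene -70 [ 0.4724 -0.0554] area 247 391
knob scene -85 [ 0.472 -0.056] area 275 391
knob scene -100 [ 0.4717 -0.0566] area 300 390
knob scene -115 [ 0.4705 -0.0576] area 342 391
```

Call:
servo_tool(
  plan=[
    [0,0,-0.2,0,0,0,5],
    [0,0,-0.5,0,0,0,5],
    [0,0,-0.9,0,0,0,5],
    [0,0,-0.98,0,0,-0.08,5],
    [0,0,-0.98,0,0,-0.158,5],
    [0,0,-0.98,0,0,-0.158,5],
  ],
)

```text
time: 11.28
tool_pos: [0.4732, -0.0571, 0.1407]
ee_rot: [-3.141, 0.002, -3.061]
wrist_force: [-0.4, -0.3, -1.3]
width: 0.0122
finger_force: 30.0
```

```bash
python3 go.py .6395 .02 .14 3.2206
```

```text
t 11.28 tcp [ 0.4732 -0.0571  0.1407] rpy [-3.141e+00  2.000e-03 -3.061e+00] w 0.0122 F [-0.4 -0.3 -1.3] ff 29.976676404476166
shift [-1.72   0.634  0.009] turn [-0.     0.001  0.001] j6 -1.89
```

Call:
servo_tool(
  plan=[
    [-0.3,0.1,0,0,0,0,5],
    [-0.6,0.2,0,0,0,0,5],
    [-0.86,0.317,0,0,0,0,5],
    [-0.86,0.317,0,0,0,0,5],
    [-0.86,0.317,0,0,0,0,5],
  ],
)

```text
time: 11.7
tool_pos: [0.5557, -0.018, 0.1377]
ee_rot: [3.141, -0.004, -3.064]
wrist_force: [-0.2, -0.2, -1.3]
width: 0.0118
finger_force: 30.0
```

Call:
servo_tool(
  plan=[
    [-0.3,0.1,0,0,0,0,5],
    [-0.6,0.2,0,0,0,0,5],
    [-0.8,0.317,0,0,0,0,5],
    [-0.86,0.317,0,0,0,0,5],
    [-0.86,0.317,0,0,0,0,5],
    [-0.86,0.317,0,0,0,0,5],
  ],
)

```text
time: 12.2
tool_pos: [0.638, 0.0189, 0.1392]
ee_rot: [-3.141, -0.003, -3.064]
wrist_force: [-0.6, 0.4, -1.0]
width: 0.012
finger_force: 30.0
```

```bash
python3 go.py .6395 .02 .12 3.2206;python3 - <<'E'
from h import *
im=robot.snapshot("scene")[:,:,::-1];t=robot.snapshot("top")[:,:,::-1]
cv2.imwrite("pics/s7.png",im);cv2.imwrite("pics/t7.png",t)
a=cv2.resize(im[140:240,270:370],(500,500),interpolation=cv2.INTER_CUBIC)
b=cv2.resize(t[150:250,310:410],(300,300),interpolation=cv2.INTER_CUBIC)
c=np.zeros((500,800,3),np.uint8);c[:,:500]=a;c[:300,500:]=b;cv2.imwrite("pics/c7.png",c)
E
```

```text
t 12.2 tcp [0.638  0.0189 0.1392] rpy [-3.141e+00 -3.000e-03 -3.064e+00] w 0.012 F [-0.6  0.4 -1. ] ff 29.97831881046295
shift [-0.016  0.01   0.192] turn [-0.    -0.002 -0.001] j6 -1.71
```

View pics/c7.png

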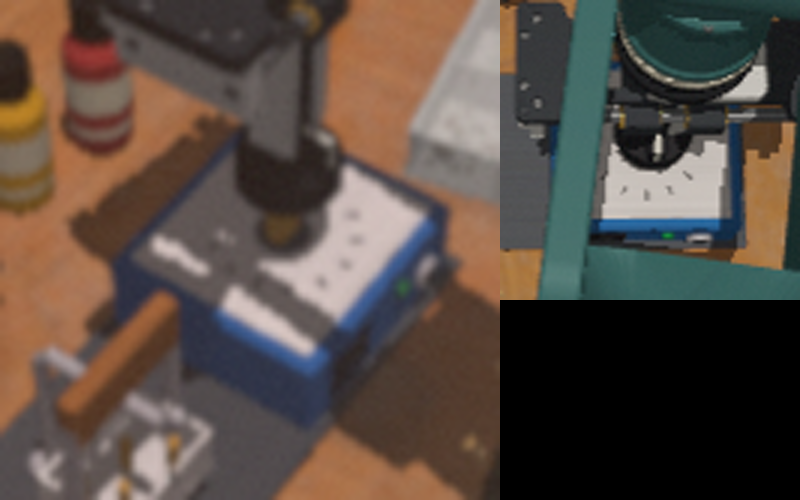

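The knob is over the shaft at scene crop (283,230), with the pointer at the front and yaw aligned. I'll descend gently.

Call:
servo_tool(
  plan=[
    [-0.015,0.01,0.06,0,0,0,5],
    [-0.015,0.01,0.12,0,0,0,5],
    [-0.015,0.01,0.17,0,0,0,5],
    [-0.015,0.01,0.19,0,0,0,5],
    [-0.015,0.01,0.21,0,0,0,5],
    [-0.015,0.01,0.23,0,0,0,5],
    [-0.015,0.01,0.23,0,0,0,5],
    [-0.015,0.01,0.23,0,0,0,5],
  ],
)

```text
time: 12.97
tool_pos: [0.6405, 0.0207, 0.1174]
ee_rot: [-3.141, -0.001, -3.063]
wrist_force: [-2.0, -0.5, 1.0]
width: 0.0116
finger_force: 30.0
```

Call:
servo_tool(
  plan=[
    [0,0,0.01,0,0,0,5],
    [0,0,0.02,0,0,0,5],
    [0,0,0.03,0,0,0,5],
    [0,0,0.03,0,0,0,5],
  ],
)

```text
time: 13.3
tool_pos: [0.6407, 0.0208, 0.1144]
ee_rot: [-3.142, 0.0, -3.063]
wrist_force: [-3.7, 0.1, 4.9]
width: 0.0117
finger_force: 30.0
```

Call:
servo_tool(
  plan=[
    [0.008,0,0,0,0,0,5],
    [0.015,0,0,0,0,0,5],
    [0.015,0,0.01,0,0,0,5],
    [0.015,0,0.02,0,0,0,5],
    [0.015,0,0.02,0,0,0,5],
  ],
)

```text
time: 13.72
tool_pos: [0.6392, 0.0208, 0.1106]
ee_rot: [3.141, -0.001, -3.063]
wrist_force: [-0.3, 0.1, -0.7]
width: 0.0114
finger_force: 30.0
```

No force at 8 mm below the tip, so the knob is sliding on. Continuing down.

Call:
servo_tool(
  plan=[
    [0,0,0.015,0,0,0,5],
    [0,0,0.03,0,0,0,5],
    [0,0,0.04,0,0,0,5],
    [0,0,0.04,0,0,0,5],
    [0,0,0.04,0,0,0,5],
  ],
)

```text
time: 14.13
tool_pos: [0.6393, 0.0207, 0.1077]
ee_rot: [3.141, -0.0, -3.063]
wrist_force: [-0.2, -0.6, -1.0]
width: 0.0113
finger_force: 30.0
```

Call:
servo_tool(
  plan=[
    [0,0,0.02,0,0,0,5],
    [0,0,0.03,0,0,0,5],
    [0,0,0.03,0,0,0,5],
    [0,0,0.03,0,0,0,5],
    [0,0,0.03,0,0,0,5],
  ],
)

```text
time: 14.55
tool_pos: [0.6394, 0.0207, 0.1057]
ee_rot: [-3.142, 0.001, -3.063]
wrist_force: [-2.3, 0.6, 3.7]
width: 0.0118
finger_force: 30.0
```

Roof contact at about 0.106, as expected. Now I'll press about 6 mm.

Call:
servo_tool(
  plan=[
    [0,0,0.015,0,0,0,5],
    [0,0,0.03,0,0,0,5],
    [0,0,0.04,0,0,0,5],
    [0,0,0.05,0,0,0,5],
    [0,0,0.05,0,0,0,5],
    [0,0,0.05,0,0,0,5],
  ],
)

```text
time: 15.05
tool_pos: [0.6394, 0.0207, 0.101]
ee_rot: [-3.142, 0.001, -3.063]
wrist_force: [-3.4, -0.0, 7.3]
width: 0.0115
finger_force: 30.0
```

Call:
servo_tool(
  plan=[
    [0,0,0.01,0,0,0,5],
    [0,0,0.02,0,0,0,5],
    [0,0,0.025,0,0,0,5],
    [0,0,0.025,0,0,0,5],
    [0,0,0.025,0,0,0,5],
  ],
)

```text
time: 15.47
tool_pos: [0.6395, 0.0207, 0.1006]
ee_rot: [-3.141, 0.002, -3.063]
wrist_force: [-5.9, -0.1, 12.2]
width: 0.0117
finger_force: 30.0
```

Call:
servo_tool(
  plan=[
    [0,0,0,0,0,0,5],
    [0,0,0,0,0,0,5],
    [0,0,0,0,0,0,5],
    [0,0,0,0,0,0,5],
  ],
)

```text
time: 15.8
tool_pos: [0.6395, 0.0207, 0.1006]
ee_rot: [-3.141, 0.002, -3.063]
wrist_force: [-6.0, 0.4, 12.6]
width: 0.0115
finger_force: 30.0
```

Run:
```python
from h import *
im=robot.snapshot("scene")[:,:,::-1]
cv2.imwrite("pics/c8.png",cv2.resize(im[140:260,250:370],(600,600),interpolation=cv2.INTER_CUBIC))
```

```text
(no output)
```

View pics/c8.png

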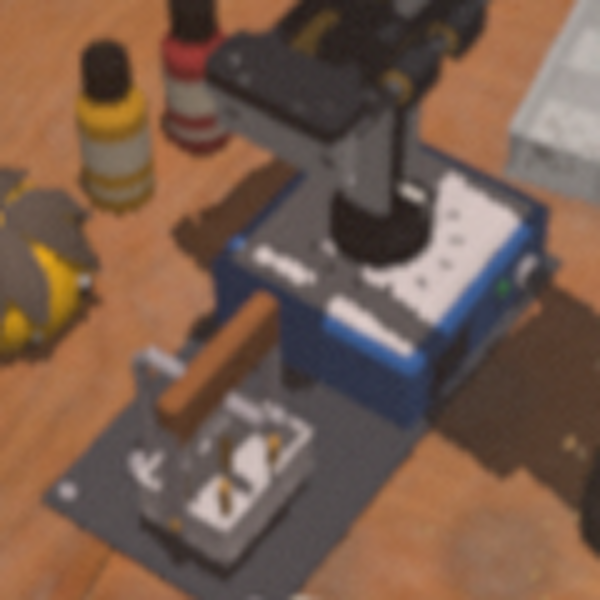

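The knob at crop (383,225) is seated flush near the panel and still gripped. The tin at (225,450) hangs free, and the bottles haven't moved. Handing in.

```bash
python3 -c "
from bench import robot
print(robot.close_job())"
```

```text
the job is handed in; nothing more can be done
None
```

I handed the job in at about 16 s: the tin hangs free on the hook, and the knob is fully on the shaft, held pressed against the hard stop at about 12 N; no verdict came back.

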